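# Cap and close the welding consumables box

## Task

Close up the green consumables box: press both orange caps down until they are fully home, then slide the aluminium cover plate, narrow nose first and handle up, into the slot over the caps until it is all the way in against the yellow end stop, and let go of it. Leave the other things on the bench where they are.

Things in the scene. Friction and masses are not known exactly. Their poses are not given: they have to be found in the camera images.
- caddy: Green steel box fixed to the bench: 160 (its x) x 93 (y) x 90 mm (z up) to the flat deck; origin: centre of underside. Steel rails on the deck's long sides form the cover's slot: 77 mm wide inside, 9 mm high from deck to the 4 mm thick lips, opening between the lips 56 mm wide, lips' top 13 mm above the deck. Slot open at the -x end; yellow stop, face at x = +74 mm. The cover goes in towards +x.
- cap_near (a joint): Orange press-in cap nearer the slot's open end: round, 50 mm across, flat top; moves only down. Value: m pushed down; 0 = top 17 mm above the deck, 0.016 = fully home, solid stop, top 1 mm above the deck. Starts at 0 to 0.005. Tight friction fit: about 7 N moves it, it stays where left, no spring back. Unless home it blocks the slot.
- cap_far (a joint): The orange cap nearer the end stop, alike in every way to cap_near.
- cap_near_top (a point): Centre of the top face of cap_near, on the box's middle line 36 mm from its centre towards the open end (box x = -36 mm). Moves with the cap.
- cap_far_top (a point): Centre of the top face of cap_far, at box x = +36 mm. Moves with the cap.
- cover: Loose aluminium plate, about 0.2 kg, 148 (its x) x 72 (y) x 4 mm; the last 14 mm at +x (the nose) only 60 mm wide. Red upright handle rib at its centre: 50 mm along x, 12 mm thick in y, top 46 mm above the underside. Origin: centre of underside; z up. Starts flat on the bench. Fully in: origin at box x = 0, y = 0, 91 mm above the bench, axes along the box's, rib up between the lips.
- cover_nose (a point): Middle of the cover's narrow front edge (cover x = +74 mm, 2 mm above its underside).
- pliers: Bystander: pliers with red grips, about 155 mm long, lying flat, origin at the rivet. Leave alone.
- brush: Bystander: brush lying on the bench. Leave alone.
- jar: Bystander: closed jar, 60 mm across, 80 mm high, origin at its base. Leave alone.
- offcut: Bystander: L-shaped copper-coloured offcut, 70 x 30 x 40 mm, origin at its foot. Leave alone.
Not all that is in view belongs to the job. There is more than one size of the cover; the one meant has the size given above. Of the things that look like the caddy, the smallest one is meant.

How it is judged:
By the outcome, as a careful person would: the job done as asked, in the order asked, and still so for the second after the job is handed in, with the robot touching nothing.
It also fails if it takes over 58 s, if anything falls off the work surface, if the arm or the gripper's body presses on something with over 40 N, if the wrist force passes 120 N, or if a joint passes its speed limit or range.

## Robot

A 6-joint arm with a two-finger parallel gripper is mounted at the origin on the work surface. World frame = base frame: x ahead of the robot, y to its left, z up, the work surface at z = 0. Lengths are in m, angles in rad, forces in N, time in s.
With the tool pointing down it reaches from about 0.325 to 0.9 m from the base axis. Payload 3.5 kg.
Tool frame: the origin (TCP) lies at the very end of the fingers, on their centre line; the grasp point (between the pads) lies 19 mm behind it; z points along the fingers, y is the line along which they close (so a half turn about z gives the same grasp; the last joint's range is limited). The gripper opens to 85 mm and grips with 20 to 120 N. Pads are 22 mm wide; open, the fingers measure 114 mm over their backs; the gripper's body (76 mm by 85 mm) begins 54 mm behind the grasp point. The pads swing forward as they close: fully open they stand 13 mm farther back than shut.
Start: joints at [-1.395, 0.276, -0.026, 1.268, 0, 1.467], TCP at [0.172, -0.601, 0.231] pointing down, gripper open.
Joint ranges: [-3.12, 3.12], [-0.85, 1.88], [-1.08, 1.24], [-1.95, 2.15], [-1.57, 1.53], [-3.14, 3.14]. Speed limits (rad/s): [2.57, 2.57, 3.14, 3.14, 3.14, 3.14].

## Interface

Orientations are given as a unit quaternion [w, x, y, z].
In Python, from rig import ctrl gives the robot as it stands.
- The arm moves only by the shell command python3 -m crank 'ROWS' [FORCE]. ROWS is JSON, a list of rows, each an object of numbers: "fingers": the closure in counts, from 0 (fully open) to 255 (shut); "tx", "ty", "tz": the shift along the world's x, y, z in cm; "twist": the turn about the world's z in degrees. A call has 1 to 20 rows; each row is the pose to reach, as a shift and turn from the pose commanded when the call began; what a row does not reach only later rows make up. A row lasts 1/10 s, in which the tool goes at most 50 mm and 8.59 degrees, less where a joint would pass 70% of its speed; a pose out of reach is approached as far as the arm can. A call with a gripper value outside its range is refused whole. The fingers move at their own pace and stop on an object; FORCE is the grip in N (left out, the last holds). Time passes only in rows, so rows that repeat a pose let the fingers close. It gives the time, the measured TCP pose, the force, the opening and the grip force at its end, in the units of the state.
- ctrl.get_state(): the state, without advancing time (a new reading comes with each control period).
- ctrl.grab_frame(name): name is "scene" or "top" or "wrist"; returns the picture (384x512x3 uint8, blue, green, red); there is no depth.
- ctrl.camera_params(name): a dict with "intrinsics" (3x3 intrinsics, pixels), "rvec" (rotation vector, rad) and "tvec" (3), from world to camera coordinates, as OpenCV has them; the wrist camera has in their place "hand_eye" (4x4, takes a point from camera to tool coordinates, whose origin is the TCP and whose axes are the flange's). Camera axes: x right, y down, z forward; pixel columns grow to the right and rows downward; lengths in m; the calibration is good to about 2 mm. A picture is of the moment at which its call begins: read the wrist's pose just before it. camera_params takes no time and is no camera call.
- ctrl.hand_in(): hands the job in; it is judged then, once.
The state is a dict: "t": time; "joint_positions": joint angles; "dq": joint speeds; "joint_efforts": joint torques, N m; "eef_pos": TCP position; "orientation": TCP orientation; "contact_force": force on the tool from outside, world axes, zero at the start; "torque": the same for the moment, N m; "gripper_width": finger opening in m; "gripper_force": force on a finger pad.
Only numpy, scipy, OpenCV 4.12 (cv2) and the standard library are available. Lean on these libraries where they do the work, as an engineer would, in place of code of your own. Each camera call takes 0.05 s, during which the arm holds its last target. There are 200 camera calls.

## Working session

There is one attempt and no reset: what is moved stays moved. The work goes in short steps, Python scripts to look and compute and a shell command to move; the robot and the scene stay as the last step left them, time stands still between calls to the robot, and variables do not carry over. Pictures are saved under pics/ and viewed, at most 10 in all, crops included, and the job is handed in when it is done.

```bash
mkdir -p pics; python3 - <<'E'
from rig import ctrl
import cv2,numpy as np
a=ctrl.grab_frame("scene");b=ctrl.grab_frame("top")
cv2.imwrite("pics/s0.png",a);cv2.imwrite("pics/t0.png",b)
for n in("scene","top","wrist"):print(n,ctrl.camera_params(n))
s=ctrl.get_state();print(s)
E
ls
```

```text
scene {'intrinsics': array([[357.80323094,   0.        , 264.26435482],
       [  0.        , 357.80323094, 190.39544377],
       [  0.        ,   0.        ,   1.        ]]), 'rvec': array([ 2.06086105,  1.65949419, -0.49321578]), 'tvec': array([-0.10784195, -0.40505917,  1.46845409])}
top {'intrinsics': array([[420.45500571,   0.        , 253.12613023],
       [  0.        , 420.45500571, 194.98708459],
       [  0.        ,   0.        ,   1.        ]]), 'rvec': array([ 2.16530727, -2.17135104,  0.11528303]), 'tvec': array([-0.00499704,  0.55265503,  1.19677617])}
wrist {'intrinsics': array([[280.82622092,   0.        , 259.0610931 ],
       [  0.        , 280.82622092, 190.15078036],
       [  0.        ,   0.        ,   1.        ]]), 'hand_eye': array([[-8.61246660e-04, -9.58338883e-01, -2.85632358e-01,
         7.37688038e-02],
       [ 9.99999177e-01, -5.53850958e-04, -1.15697341e-03,
         1.33394847e-03],
       [ 9.50574850e-04, -2.85633119e-01,  9.58338571e-01,
        -1.43300319e-01],
       [ 0.00000000e+00,  0.00000000e+00,  0.00000000e+00,
         1.00000000e+00]])}
{'t': 0.1, 'joint_positions': array([-1.39539125e+00,  2.77091571e-01, -2.77415126e-02,  1.26801207e+00,
        2.36727119e-06,  1.46738436e+00]), 'dq': array([ 0.00017148, -0.00102181,  0.0019721 , -0.00139843,  0.00014097,
       -0.0012677 ]), 'joint_efforts': array([ 2.65130266e-04, -4.46709466e+01,  2.96128052e+01,  8.48481461e-03,
       -6.06647063e-05,  5.75110604e-06]), 'eef_pos': array([ 0.17187124, -0.600167  ,  0.23025107]), 'orientation': array([-1.02379249e-03,  9.90297841e-01,  1.38957323e-01, -3.56845260e-05]), 'contact_force': array([0.56911107, 0.41239725, 0.12721733]), 'torque': array([-0.04479684, -0.02157088,  0.02034356]), 'gripper_force': 0.0, 'gripper_width': 0.08515189681006481}
pics
```

View pics/s0.png

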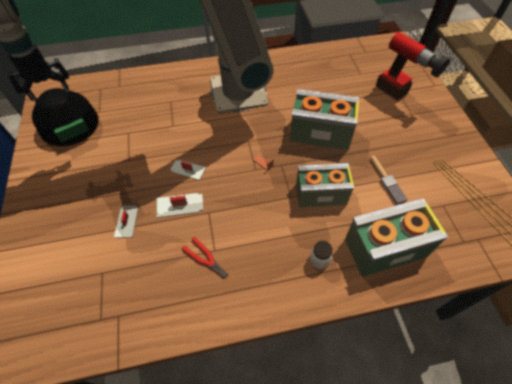

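View pics/t0.png

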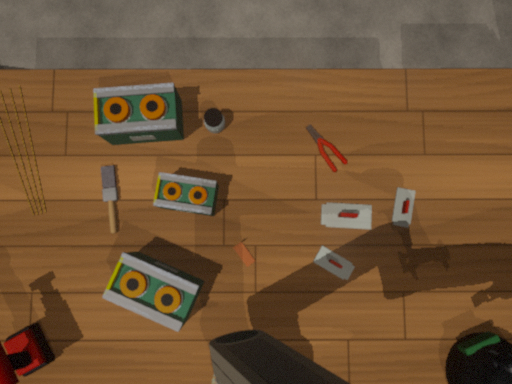

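Top view: boxes at (138,112), (186,193) and (153,290); the smallest is (186,193). Covers at (346,216), (404,207) and (334,263); sizes to be measured. Pliers (328,148), jar (213,120), brush (110,198) and offcut (245,253) are bystanders.

```bash
cat >h.py <<'E'
import cv2,numpy as np
from rig import ctrl
from scipy.spatial.transform import Rotation as R
def cam(n,s=None):
    p=ctrl.camera_params(n);K=p["intrinsics"]
    if n=="wrist":
        q=s["orientation"];T=np.eye(4);T[:3,:3]=R.from_quat([q[1],q[2],q[3],q[0]]).as_matrix();T[:3,3]=s["eef_pos"]
        M=T@p["hand_eye"];return K,M[:3,:3],M[:3,3]
    r=cv2.Rodrigues(p["rvec"])[0];return K,r.T,-r.T@p["tvec"]
def ray(c,uv,z):
    K,A,o=c;d=np.c_[np.atleast_2d(uv),np.ones(len(np.atleast_2d(uv)))]@np.linalg.inv(K).T@A.T
    return o+d*((z-o[2])/d[:,2])[:,None]
def proj(c,P):
    K,A,o=c;q=(np.atleast_2d(P)-o)@A@K.T;return q[:,:2]/q[:,2:]
def two(c1,u1,c2,u2):
    A=[];b=[]
    for (K,Rm,o),u in((c1,u1),(c2,u2)):
        d=Rm@np.linalg.inv(K)@np.r_[u,1];d/=np.linalg.norm(d);P=np.eye(3)-np.outer(d,d);A.append(P);b.append(P@o)
    return np.linalg.lstsq(np.vstack(A),np.hstack(b),rcond=None)[0]
E
python3 - <<'E'
from h import *
for n,f in(("top","t0"),("scene","s0")):
    im=cv2.imread(f"pics/{f}.png");c=cam(n);h=cv2.cvtColor(im,cv2.COLOR_BGR2HSV)
    w=((h[...,1]<60)&(h[...,2]>120)).astype(np.uint8);r=((h[...,1]>130)&((h[...,0]<8)|(h[...,0]>172))&(h[...,2]>60)).astype(np.uint8)
    o=((h[...,1]>150)&(h[...,0]>10)&(h[...,0]<22)&(h[...,2]>170)).astype(np.uint8)
    y=((h[...,1]>150)&(h[...,0]>24)&(h[...,0]<35)&(h[...,2]>120)).astype(np.uint8)
    for m,l,z,a in((w,"white",.004,80),(r,"red",.046,15),(o,"orange",.105,30),(y,"yellow",.1,10)):
        for k in cv2.findContours(m,cv2.RETR_EXTERNAL,cv2.CHAIN_APPROX_NONE)[0]:
            if cv2.contourArea(k)<a or cv2.contourArea(k)>4000:continue
            g=k.reshape(-1,2).astype(float);P=ray(c,g,z)[:,:2]
            q=cv2.minAreaRect(P.astype(np.float32)*1000)
            print(n,l,g.mean(0).round(),np.round(q[0],0),np.round(q[1],0),round(q[2],1))
im=cv2.imread("pics/t0.png")
A=cv2.resize(im[160:225,140:230],None,fx=4.4,fy=4.4,interpolation=2);B=cv2.resize(im[180:285,305:425],None,fx=3.3,fy=3.3,interpolation=2)
o=np.zeros((400,800,3),np.uint8);o[:A.shape[0],:A.shape[1]]=A;o[:B.shape[0],400:400+B.shape[1]]=B[:400];cv2.imwrite("pics/c1.png",o)
E
```

```text
top white [142. 310.] [222. 316.] [242.  28.] 66.6
top white [158. 273.] [327. 272.] [244.  28.] 66.5
top white [322. 253.] [ 386. -204.] [27. 56.] 30.3
top white [347. 216.] [ 494. -282.] [148.  72.] 86.5
top white [181. 206.] [522. 207.] [168.  19.] 81.1
top white [404. 205.] [ 524. -453.] [54. 99.] 79.5
top white [109. 194.] [558. 422.] [38. 36.] 2.0
top white [187. 179.] [603. 192.] [170.  20.] 80.8
top white [136. 126.] [770. 352.] [ 34. 240.] 4.5
top white [133.  89.] [881. 359.] [ 27. 245.] 4.1
top white [388.  47.] [1009. -420.] [119.  92.] 0.0
top white [222.  33.] [1067.   92.] [56. 33.] 89.9
top white [261.  19.] [1103.  -41.] [262. 120.] 84.4
top red [  3. 374.] [ 65. 677.] [63. 27.] 3.4
top red [ 24. 353.] [115. 631.] [104.  77.] 28.7
top red [335. 263.] [ 356. -238.] [39.  8.] 58.8
top red [348. 215.] [ 494. -279.] [49. 12.] 85.4
top red [406. 206.] [ 518. -443.] [14. 35.] 87.6
top red [330. 154.] [ 675. -228.] [107.  51.] 35.8
top yellow [113. 275.] [330. 371.] [ 9. 77.] 66.8
top yellow [157. 188.] [565. 259.] [ 7. 62.] 80.9
top yellow [ 95. 110.] [785. 435.] [78.  8.]
[... 827 characters left out ...]
 [ 531. -445.] [12. 46.] 89.6
scene red [178. 200.] [ 504. -278.] [43. 33.] 87.4
scene red [186. 166.] [ 372. -239.] [42. 22.] 55.9
scene red [396.  77.] [100. 637.] [108.  92.] 28.5
scene red [407.  44.] [-95. 768.] [167. 116.] 32.2
scene orange [384. 231.] [765. 286.] [66. 64.] 24.1
scene orange [416. 221.] [757. 388.] [68. 65.] 77.7
scene orange [314. 177.] [547. 147.] [46. 43.] 13.3
scene orange [337. 176.] [558. 217.] [45. 43.] 23.3
scene orange [340. 107.] [272. 326.] [65. 63.] 67.4
scene orange [312. 102.] [233. 235.] [65. 61.] 77.8
scene yellow [434. 218.] [755. 445.] [79. 11.] 4.2
scene yellow [349. 175.] [560. 259.] [ 8. 46.] 83.4
scene yellow [356. 110.] [293. 380.] [ 7. 67.] 69.6
```

View pics/c1.png

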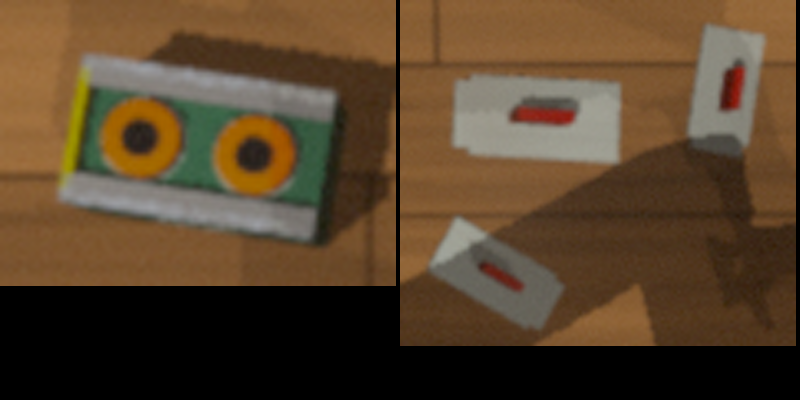

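The cover meant is the one at (346,216): it measures 148 x 72 mm, nose pointing left in the image (world +y, yaw ≈ 86°). The box meant is at (186,193), the smallest, with its yellow stop also towards +y (yaw ≈ 81°). Next I move over the box.

```bash
python3 -m crank '[{"fingers":255,"tx":19,"ty":39,"tz":3,"twist":32},{"fingers":255,"tx":19,"ty":39,"tz":3,"twist":32},{"fingers":255,"tx":19,"ty":39,"tz":3,"twist":32},{"fingers":255,"tx":19,"ty":39,"tz":3,"twist":32},{"fingers":255,"tx":19,"ty":39,"tz":3,"twist":32},{"fingers":255,"tx":19,"ty":39,"tz":3,"twist":32},{"fingers":255,"tx":19,"ty":39,"tz":3,"twist":32},{"fingers":255,"tx":19,"ty":39,"tz":3,"twist":32},{"fingers":255,"tx":19,"ty":39,"tz":3,"twist":32},{"fingers":255,"tx":38,"ty":78,"tz":3,"twist":65},{"fingers":255,"tx":38,"ty":78,"tz":3,"twist":65},{"fingers":255,"tx":38,"ty":78,"tz":3,"twist":65},{"fingers":255,"tx":38,"ty":78,"tz":3,"twist":65},{"fingers":255,"tx":38,"ty":78,"tz":3,"twist":65},{"fingers":255,"tx":38,"ty":78,"tz":3,"twist":65},{"fingers":255,"tx":38,"ty":78,"tz":3,"twist":65},{"fingers":255,"tx":38,"ty":78,"tz":3,"twist":65},{"fingers":255,"tx":38,"ty":78,"tz":3,"twist":65},{"fingers":255,"tx":38,"ty":78,"tz":3,"twist":65},{"fingers":255,"tx":38,"ty":78,"tz":3,"twist":65}]'
python3 - <<'E'
from h import *
s=ctrl.get_state();print(s["joint_positions"].round(2),s["dq"].max())
im=ctrl.grab_frame("wrist");cv2.imwrite("pics/w1.png",im);np.savez("pics/w1.npz",q=s["orientation"],p=s["eef_pos"])
E
```

```text
t: 2.1
eef_pos: [0.5515, 0.1796, 0.2604]
orientation: [-0.0, 0.76, 0.65, -0.001]
contact_force: [-0.5, -0.8, -0.9]
gripper_width: 0.0003
gripper_force: 0.0
[ 0.2   0.18 -0.08  1.31 -0.    1.93] 0.00271261073176249
```

View pics/w1.png

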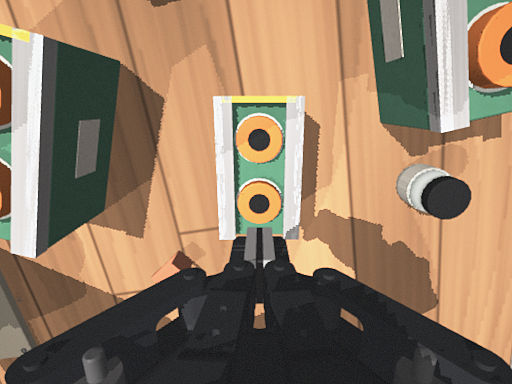

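Wrist view: cap_far at about (260,139), cap_near (260,204), stop (260,99); the box is nearly straight in the image. Now for its pose.

```bash
python3 - <<'E'
from h import *
im=cv2.imread("pics/w1.png");d=np.load("pics/w1.npz");c=cam("wrist",dict(orientation=d["q"],eef_pos=d["p"]))
h=cv2.cvtColor(im,cv2.COLOR_BGR2HSV);H,S,V=h[...,0].astype(int),h[...,1],h[...,2]
o=((S>130)&(H>8)&(H<22)&(V>150)).astype(np.uint8);o[:,:225]=0;o[:,300:]=0;o[:100]=0;o[228:]=0
for k in cv2.findContours(o,cv2.RETR_EXTERNAL,cv2.CHAIN_APPROX_NONE)[0]:
    if cv2.contourArea(k)<300:continue
    P=ray(c,k.reshape(-1,2).astype(float),.105)[:,:2];print("cap",cv2.boundingRect(k),np.round(np.array(cv2.minEnclosingCircle(P.astype(np.float32)*1000)[0]),1),cv2.minEnclosingCircle(P.astype(np.float32)*1000)[1])
w=(S<60)&(V>120)
L=[];Rr=[];LO=[];RO=[]
for v in range(108,226,3):
    l=np.where(w[v,205:248])[0]+205;r=np.where(w[v,270:312])[0]+270
    x=260
    a=[u for u in l if u<242]; b=[u for u in r if u>278]
    if a and b:L.append((max(a)+.5,v));Rr.append((min(b)-.5,v));LO.append((min(a)-.5,v));RO.append((max(b)+.5,v))
X=[]
for n,E in(("Lin",L),("Rin",Rr),("Lout",LO),("Rout",RO)):
    P=ray(c,np.array(E),.103)[:,:2];vx,vy,x0,y0=cv2.fitLine(P.astype(np.float32),cv2.DIST_HUBER,0,.001,.001).ravel();s=np.sign(vy)
    a=np.degrees(np.arctan2(vy*s,vx*s));print(n,a.round(2),x0.round(4),y0.round(4), "offset",(np.array([-np.sin(np.radians(81)),np.cos(np.radians(81))])@[x0,y0]*1000).round(1))
y=((S>150)&(H>23)&(H<36)&(V>120)).astype(np.uint8);y[:,:200]=0;y[:,320:]=0;y[150:]=0
ys,xs=np.where(y);print("yellow px",xs.min(),xs.max(),ys.min(),ys.max());print(ray(c,[[260,ys.max()+.5],[260,ys.min()-.5]],.103),c[2])
E
```

```text
cap (238, 181, 43, 43) [547.5 148.5] 25.312807083129883
cap (236, 116, 46, 47) [558.2 217.6] 24.61459732055664
Lin 80.56 0.526 0.1863 offset -490.4
Rin 81.26 0.5793 0.1779 offset -544.4
Lout 80.97 0.5076 0.1978 offset -470.4
Rout 81.08 0.6003 0.1819 offset -564.4Traceback (most recent call last):
  File "<stdin>", line 20, in <module>
    return umr_minimum(a, axis, None, out, keepdims, initial, where)
ValueError: zero-size array to reduction operation minimum which has no identity
```

```bash
python3 -m crank '[{"fingers":255,"tx":-0.4,"ty":-3.2,"tz":-5},{"fingers":255,"tx":-0.4,"ty":-3.2,"tz":-9},{"fingers":255,"tx":-0.4,"ty":-3.2,"tz":-12},{"fingers":255,"tx":-0.4,"ty":-3.2,"tz":-14},{"fingers":255,"tx":-0.4,"ty":-3.2,"tz":-15},{"fingers":255,"tx":-0.4,"ty":-3.2,"tz":-15.3},{"fingers":255,"tx":-0.4,"ty":-3.2,"tz":-15.6},{"fingers":255,"tx":-0.4,"ty":-3.2,"tz":-15.9},{"fingers":255,"tx":-0.4,"ty":-3.2,"tz":-16.2},{"fingers":255,"tx":-0.4,"ty":-3.2,"tz":-16.4},{"fingers":255,"tx":-0.4,"ty":-3.2,"tz":-16.6},{"fingers":255,"tx":-0.4,"ty":-3.2,"tz":-16.7},{"fingers":255,"tx":-0.4,"ty":-3.2,"tz":-16.7}]'
```

```text
validation failed for argument at $[0]...
```

```bash
python3 -m crank '[{"fingers":255,"tx":-0.4,"ty":-3.2,"tz":-5,"twist":0},{"fingers":255,"tx":-0.4,"ty":-3.2,"tz":-9,"twist":0},{"fingers":255,"tx":-0.4,"ty":-3.2,"tz":-12,"twist":0},{"fingers":255,"tx":-0.4,"ty":-3.2,"tz":-14,"twist":0},{"fingers":255,"tx":-0.4,"ty":-3.2,"tz":-15,"twist":0},{"fingers":255,"tx":-0.4,"ty":-3.2,"tz":-15.3,"twist":0},{"fingers":255,"tx":-0.4,"ty":-3.2,"tz":-15.6,"twist":0},{"fingers":255,"tx":-0.4,"ty":-3.2,"tz":-15.9,"twist":0},{"fingers":255,"tx":-0.4,"ty":-3.2,"tz":-16.2,"twist":0},{"fingers":255,"tx":-0.4,"ty":-3.2,"tz":-16.4,"twist":0},{"fingers":255,"tx":-0.4,"ty":-3.2,"tz":-16.6,"twist":0},{"fingers":255,"tx":-0.4,"ty":-3.2,"tz":-16.7,"twist":0},{"fingers":255,"tx":-0.4,"ty":-3.2,"tz":-16.7,"twist":0}]'
```

```text
t: 3.45
eef_pos: [0.5493, 0.1473, 0.0962]
orientation: [0.001, 0.761, 0.649, 0.001]
contact_force: [-1.1, -0.9, 5.1]
gripper_width: 0.0004
gripper_force: 2.7
```

```bash
python3 -m crank '[{"fingers":255,"tx":0,"ty":0,"tz":-0.2,"twist":0},{"fingers":255,"tx":0,"ty":0,"tz":-0.4,"twist":0},{"fingers":255,"tx":0,"ty":0,"tz":-0.5,"twist":0},{"fingers":255,"tx":0,"ty":0,"tz":-0.6,"twist":0},{"fingers":255,"tx":0,"ty":0,"tz":-0.6,"twist":0}]'
```

```text
t: 3.95
eef_pos: [0.5493, 0.1472, 0.091]
orientation: [0.001, 0.761, 0.649, 0.001]
contact_force: [-3.4, 0.2, 10.4]
gripper_width: -0.0001
gripper_force: 5.0
```

```bash
python3 -m crank '[{"fingers":255,"tx":0,"ty":0,"tz":-0.2,"twist":0},{"fingers":255,"tx":0,"ty":0,"tz":-0.4,"twist":0},{"fingers":255,"tx":0,"ty":0,"tz":-0.4,"twist":0}]'
```

```text
t: 4.25
eef_pos: [0.5496, 0.1473, 0.0907]
orientation: [0.001, 0.76, 0.649, 0.001]
contact_force: [-11.1, -1.9, 29.7]
gripper_width: 0.0001
gripper_force: 15.3
```

Cap near is home: 30 N against a solid stop at z = 0.0907. Next, the far cap.

```bash
python3 -m crank '[{"fingers":255,"tx":0,"ty":0,"tz":4,"twist":0},{"fingers":255,"tx":0.5,"ty":3.5,"tz":4.5,"twist":0},{"fingers":255,"tx":1.1,"ty":7.1,"tz":4,"twist":0},{"fingers":255,"tx":1.1,"ty":7.1,"tz":3,"twist":0},{"fingers":255,"tx":1.1,"ty":7.1,"tz":2.4,"twist":0},{"fingers":255,"tx":1.1,"ty":7.1,"tz":2.1,"twist":0},{"fingers":255,"tx":1.1,"ty":7.1,"tz":1.8,"twist":0},{"fingers":255,"tx":1.1,"ty":7.1,"tz":1.5,"twist":0},{"fingers":255,"tx":1.1,"ty":7.1,"tz":1.2,"twist":0},{"fingers":255,"tx":1.1,"ty":7.1,"tz":0.9,"twist":0},{"fingers":255,"tx":1.1,"ty":7.1,"tz":0.6,"twist":0},{"fingers":255,"tx":1.1,"ty":7.1,"tz":0.4,"twist":0},{"fingers":255,"tx":1.1,"ty":7.1,"tz":0.2,"twist":0},{"fingers":255,"tx":1.1,"ty":7.1,"tz":0,"twist":0},{"fingers":255,"tx":1.1,"ty":7.1,"tz":0,"twist":0}]'
```

```text
t: 5.75
eef_pos: [0.5586, 0.2172, 0.0907]
orientation: [0.0, 0.761, 0.649, 0.0]
contact_force: [-13.4, -3.5, 33.3]
gripper_width: -0.0003
gripper_force: 17.1
```

```bash
python3 -m crank '[{"fingers":255,"tx":0,"ty":0,"tz":5,"twist":0},{"fingers":255,"tx":0,"ty":0,"tz":10,"twist":0},{"fingers":255,"tx":-0.5,"ty":-4,"tz":13,"twist":1},{"fingers":100,"tx":-6.5,"ty":-50,"tz":15,"twist":5},{"fingers":0,"tx":-6.5,"ty":-50,"tz":15,"twist":5},{"fingers":0,"tx":-6.5,"ty":-50,"tz":15,"twist":5},{"fingers":0,"tx":-6.5,"ty":-50,"tz":15,"twist":5},{"fingers":0,"tx":-6.5,"ty":-50,"tz":15,"twist":5},{"fingers":0,"tx":-6.5,"ty":-50,"tz":15,"twist":5},{"fingers":0,"tx":-6.5,"ty":-50,"tz":15,"twist":5},{"fingers":0,"tx":-6.5,"ty":-50,"tz":15,"twist":5},{"fingers":0,"tx":-6.5,"ty":-50,"tz":15,"twist":5},{"fingers":0,"tx":-6.5,"ty":-50,"tz":15,"twist":5},{"fingers":0,"tx":-6.5,"ty":-50,"tz":15,"twist":5},{"fingers":0,"tx":-6.5,"ty":-50,"tz":15,"twist":5},{"fingers":0,"tx":-6.5,"ty":-50,"tz":15,"twist":5},{"fingers":0,"tx":-6.5,"ty":-50,"tz":15,"twist":5}]'
python3 - <<'E'
from h import *
s=ctrl.get_state()
im=ctrl.grab_frame("wrist");cv2.imwrite("pics/w2.png",im);np.savez("pics/w2.npz",q=s["orientation"],p=s["eef_pos"])
c=cam("wrist",s);h=cv2.cvtColor(im,cv2.COLOR_BGR2HSV);H,S,V=h[...,0].astype(int),h[...,1],h[...,2]
r=((S>130)&((H<8)|(H>172))&(V>60)).astype(np.uint8);w=(((S<70)&(V>110))).astype(np.uint8)
for m,l,z,a in((w,"white",.004,1500),(r,"red",.046,100)):
    for k in cv2.findContours(m,cv2.RETR_EXTERNAL,cv2.CHAIN_APPROX_NONE)[0]:
        if cv2.contourArea(k)<a:continue
        P=ray(c,k.reshape(-1,2).astype(float),z)[:,:2];q=cv2.minAreaRect(P.astype(np.float32)*1000);print(l,cv2.boundingRect(k),[np.round(x,1) for x in q])
print(s["eef_pos"],s["joint_positions"].round(2))
E
```

```text
t: 7.45
eef_pos: [0.4941, -0.2803, 0.2342]
orientation: [-0.0, 0.731, 0.683, 0.0]
contact_force: [0.6, 1.0, -0.6]
gripper_width: 0.0855
gripper_force: 0.0
white (244, 254, 79, 38) [array([ 518.9, -452.5]), array([ 55.6, 113.6]), np.float64(78.7)]
white (231, 106, 56, 110) [array([ 495. , -282.1]), array([149. ,  73.6]), np.float64(86.2)]
white (121, 92, 67, 94) [array([ 355.5, -243.2]), array([113.5,  55.7]), np.float64(59.2)]
red (271, 270, 27, 19) [array([ 518.3, -435.2]), array([24.8, 38.6]), np.float64(77.9)]
red (255, 146, 9, 44) [array([ 495.4, -279.2]), array([52.7,  9.8]), np.float64(86.0)]
red (135, 129, 24, 31) [array([ 365.1, -241.1]), array([41.4, 14.9]), np.float64(59.0)]
red (357, 85, 89, 77) [array([ 665.2, -232.9]), array([103.2,  49.2]), np.float64(37.1)]
[ 0.49408666 -0.28031896  0.23424377] [-0.63  0.17 -0.15  1.25  0.    1.01]
```

View pics/w2.png

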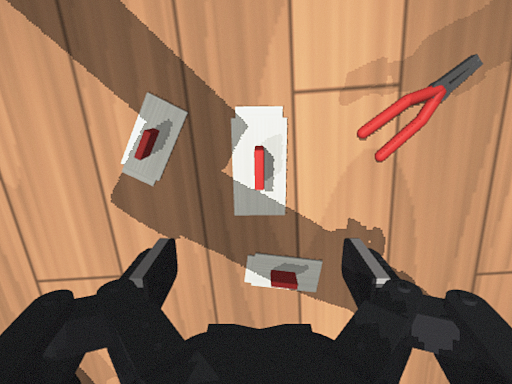

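Wrist view: the cover's rib is at (260,167), nose upward at (260,108); centre (0.495,-0.281), yaw 86.1°, 149x73 mm, all as expected. Next I descend and grip the rib.

```bash
python3 -m crank '[{"fingers":0,"tx":0.1,"ty":-0.1,"tz":-5,"twist":0},{"fingers":60,"tx":0.1,"ty":-0.1,"tz":-10,"twist":0},{"fingers":60,"tx":0.1,"ty":-0.1,"tz":-14,"twist":0},{"fingers":60,"tx":0.1,"ty":-0.1,"tz":-17.5,"twist":0},{"fingers":60,"tx":0.1,"ty":-0.1,"tz":-20,"twist":0},{"fingers":60,"tx":0.1,"ty":-0.1,"tz":-21.4,"twist":0},{"fingers":60,"tx":0.1,"ty":-0.1,"tz":-21.4,"twist":0},{"fingers":255,"tx":0.1,"ty":-0.1,"tz":-21.4,"twist":0},{"fingers":255,"tx":0.1,"ty":-0.1,"tz":-21.4,"twist":0},{"fingers":255,"tx":0.1,"ty":-0.1,"tz":-21.4,"twist":0},{"fingers":255,"tx":0.1,"ty":-0.1,"tz":-21.4,"twist":0},{"fingers":255,"tx":0.1,"ty":-0.1,"tz":-21.4,"twist":0},{"fingers":255,"tx":0.1,"ty":-0.1,"tz":-21.4,"twist":0},{"fingers":255,"tx":0.1,"ty":-0.1,"tz":-21.4,"twist":0}]' 70
```

```text
t: 8.9
eef_pos: [0.4958, -0.2836, 0.0219]
orientation: [0.001, 0.732, 0.682, 0.0]
contact_force: [-1.1, -0.2, 6.5]
gripper_width: 0.0107
gripper_force: 71.6
```

```bash
python3 -m crank '[{"fingers":255,"tx":0,"ty":0,"tz":2,"twist":0},{"fingers":255,"tx":0,"ty":0,"tz":5,"twist":0},{"fingers":255,"tx":0,"ty":0,"tz":9,"twist":0},{"fingers":255,"tx":0.3,"ty":3,"tz":11.3,"twist":-1},{"fingers":255,"tx":0.8,"ty":7,"tz":11.3,"twist":-2},{"fingers":255,"tx":1.2,"ty":11,"tz":11.3,"twist":-3},{"fingers":255,"tx":1.6,"ty":15,"tz":11.3,"twist":-4},{"fingers":255,"tx":2,"ty":19,"tz":11.3,"twist":-5},{"fingers":255,"tx":2.4,"ty":23,"tz":11.3,"twist":-5},{"fingers":255,"tx":2.8,"ty":26,"tz":11.3,"twist":-5},{"fingers":255,"tx":3,"ty":28,"tz":11.3,"twist":-5},{"fingers":255,"tx":3,"ty":29.5,"tz":11.3,"twist":-5},{"fingers":255,"tx":3,"ty":29.5,"tz":11.3,"twist":-5},{"fingers":255,"tx":3,"ty":29.5,"tz":11.3,"twist":-5},{"fingers":255,"tx":3,"ty":29.5,"tz":11.3,"twist":-5}]'
python3 - <<'E'
from h import *
s=ctrl.get_state()
im=ctrl.grab_frame("wrist");cv2.imwrite("pics/w3.png",im);np.savez("pics/w3.npz",q=s["orientation"],p=s["eef_pos"])
cv2.imwrite("pics/w3c.png",cv2.resize(im[40:240,150:370],None,fx=2.7,fy=2.7,interpolation=2))
cv2.imwrite("pics/s3.png",ctrl.grab_frame("scene"))
E
```

```text
t: 10.4
eef_pos: [0.5249, 0.0113, 0.1332]
orientation: [0.0, 0.761, 0.649, -0.0]
contact_force: [0.5, 0.0, -2.0]
gripper_width: 0.0104
gripper_force: 70.4
```

View pics/w3c.png

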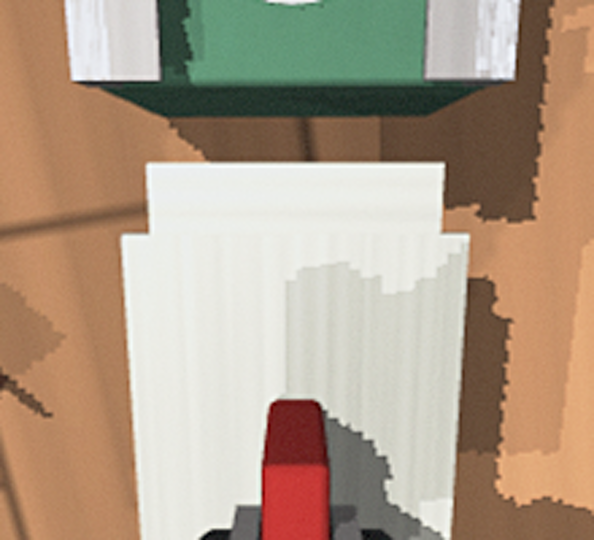

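The crop shows the plate's nose edge from (147,163) to (445,163), its shoulders at (122,235) and (469,235), and the rail ends at (72,80) and (515,80), with inner lip edges at (160,80) and (425,80).

```bash
python3 - <<'E'
from h import *
d=np.load("pics/w3.npz");c=cam("wrist",dict(orientation=d["q"],eef_pos=d["p"]))
f=lambda *p:np.array(p)/2.7+[150,40]-.3
n,u=np.array([-np.sin(np.radians(81)),np.cos(np.radians(81))]),np.array([np.cos(np.radians(81)),np.sin(np.radians(81))])
def sh(l,z,*p):
    P=ray(c,f(*p),z)[:,:2];v=P[0]-P[-1];print(l,"lat",(P@n*1000).round(1),"along",(P@u*1000).round(1),"mid",(P.mean(0)@n*1000).round(1),"w",(np.linalg.norm(v)*1000).round(1))
sh("nose",.1153,(147,163),(445,163));sh("shoulder",.1153,(122,235),(469,235));sh("rail out",.103,(72,80),(515,80));sh("rail in",.103,(160,80),(425,80))
im=cv2.imread("pics/w3.png")
# line fits: plate side edges via gradient rows 130..225
h=cv2.cvtColor(im,cv2.COLOR_BGR2HSV);w=(h[...,1]<45)&(h[...,2]>120)
for a,b,l in((185,215,"L"),(310,335,"R")):
    E=[]
    for v in range(130,215,3):
        x=np.where(w[v,a:b])[0]+a
        if len(x):E.append((x.min()-.5 if l=="L" else x.max()+.5,v))
    P=ray(c,np.array(E),.1153)[:,:2];vx,vy,x0,y0=cv2.fitLine(P.astype(np.float32),cv2.DIST_HUBER,0,.0005,.001).ravel();print(l,np.degrees(np.arctan2(vy*np.sign(vy),vx*np.sign(vy))),np.array([x0,y0])@n*1000)
print("tcp lat",d["p"][:2]@n*1000,"along",d["p"][:2]@u*1000)
E
```

```text
nose lat [-488.1 -548.5] along [168.8 168.7] mid -518.3 w 60.3
shoulder lat [-482.1 -554.2] along [154.6 154.4] mid -518.2 w 72.1
rail out lat [-470.9 -564.7] along [185.8 185.6] mid -517.8 w 93.8
rail in lat [-489.6 -545.6] along [185.8 185.7] mid -517.6 w 56.1
L 80.960365 -481.71167901823367
R 81.17394 -554.295372260345
tcp lat -516.6667163622901 along 93.25924255353313
```

View pics/s3.png

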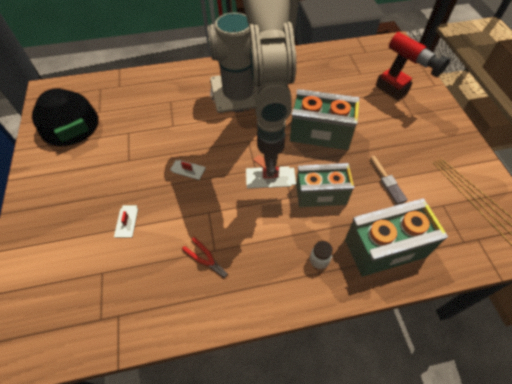

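Widths match (60.3, 72.1, 93.8), so height and level are right; lateral error is 0.5 mm and about 171 mm is left to travel. Lower 19 mm and start inserting.

```bash
python3 -m crank '[{"fingers":255,"tx":-0.05,"ty":0,"tz":-1,"twist":0},{"fingers":255,"tx":-0.05,"ty":0,"tz":-1.8,"twist":0},{"fingers":255,"tx":-0.05,"ty":0,"tz":-1.9,"twist":0},{"fingers":255,"tx":0.11,"ty":0.99,"tz":-1.9,"twist":0},{"fingers":255,"tx":0.18,"ty":1.48,"tz":-1.9,"twist":0},{"fingers":255,"tx":0.26,"ty":1.98,"tz":-1.9,"twist":0},{"fingers":255,"tx":0.34,"ty":2.47,"tz":-1.9,"twist":0},{"fingers":255,"tx":0.42,"ty":2.96,"tz":-1.9,"twist":0},{"fingers":255,"tx":0.5,"ty":3.46,"tz":-1.9,"twist":0},{"fingers":255,"tx":0.58,"ty":3.95,"tz":-1.9,"twist":0},{"fingers":255,"tx":0.66,"ty":4.45,"tz":-1.9,"twist":0},{"fingers":255,"tx":0.73,"ty":4.94,"tz":-1.9,"twist":0},{"fingers":255,"tx":0.73,"ty":4.94,"tz":-1.9,"twist":0}]'
```

```text
t: 11.8
eef_pos: [0.5324, 0.0621, 0.1143]
orientation: [-0.0, 0.76, 0.65, 0.0]
contact_force: [-0.1, -0.2, -1.7]
gripper_width: 0.0106
gripper_force: 70.3
```

```bash
python3 -m crank '[{"fingers":255,"tx":0.16,"ty":0.99,"tz":0,"twist":0},{"fingers":255,"tx":0.31,"ty":1.98,"tz":0,"twist":0},{"fingers":255,"tx":0.47,"ty":2.96,"tz":0,"twist":0},{"fingers":255,"tx":0.63,"ty":3.95,"tz":0,"twist":0},{"fingers":255,"tx":0.78,"ty":4.94,"tz":0,"twist":0},{"fingers":255,"tx":0.94,"ty":5.93,"tz":0,"twist":0},{"fingers":255,"tx":1.1,"ty":6.91,"tz":0,"twist":0},{"fingers":255,"tx":1.25,"ty":7.9,"tz":0,"twist":0},{"fingers":255,"tx":1.41,"ty":8.89,"tz":0,"twist":0},{"fingers":255,"tx":1.56,"ty":9.88,"tz":0,"twist":0},{"fingers":255,"tx":1.64,"ty":10.37,"tz":0,"twist":0},{"fingers":255,"tx":1.64,"ty":10.37,"tz":0,"twist":0}]'
```

```text
t: 13.0
eef_pos: [0.5489, 0.1659, 0.1143]
orientation: [0.0, 0.76, 0.65, 0.0]
contact_force: [-0.1, 0.0, -2.4]
gripper_width: 0.0108
gripper_force: 70.3
```

```bash
python3 -m crank '[{"fingers":255,"tx":0.1,"ty":0.6,"tz":-0.05,"twist":0},{"fingers":255,"tx":0.17,"ty":1.1,"tz":-0.1,"twist":0},{"fingers":255,"tx":0.2,"ty":1.3,"tz":-0.1,"twist":0},{"fingers":255,"tx":0.22,"ty":1.4,"tz":-0.1,"twist":0},{"fingers":255,"tx":0.23,"ty":1.5,"tz":-0.1,"twist":0},{"fingers":255,"tx":0.25,"ty":1.6,"tz":-0.1,"twist":0},{"fingers":255,"tx":0.27,"ty":1.7,"tz":-0.1,"twist":0},{"fingers":255,"tx":0.27,"ty":1.7,"tz":-0.1,"twist":0}]'
```

```text
t: 13.8
eef_pos: [0.5511, 0.1804, 0.1136]
orientation: [0.001, 0.761, 0.649, -0.002]
contact_force: [-1.6, -6.0, 1.5]
gripper_width: 0.0107
gripper_force: 70.9
```

```bash
python3 -m crank '[{"fingers":255,"tx":0.02,"ty":0.15,"tz":0,"twist":0},{"fingers":255,"tx":0.05,"ty":0.3,"tz":0,"twist":0},{"fingers":255,"tx":0.05,"ty":0.3,"tz":0,"twist":0}]'
```

```text
t: 14.1
eef_pos: [0.5511, 0.1806, 0.114]
orientation: [0.004, 0.761, 0.649, -0.004]
contact_force: [-2.9, -13.2, 5.1]
gripper_width: 0.0107
gripper_force: 71.5
```

```bash
python3 -m crank '[{"fingers":255,"tx":-0.05,"ty":-0.3,"tz":0,"twist":0},{"fingers":160,"tx":-0.05,"ty":-0.3,"tz":0,"twist":0},{"fingers":120,"tx":-0.05,"ty":-0.3,"tz":0,"twist":0},{"fingers":120,"tx":-0.05,"ty":-0.3,"tz":0,"twist":0},{"fingers":120,"tx":-0.05,"ty":-0.3,"tz":0,"twist":0},{"fingers":120,"tx":-0.05,"ty":-0.3,"tz":3,"twist":0},{"fingers":120,"tx":-0.05,"ty":-0.3,"tz":7,"twist":0},{"fingers":120,"tx":-0.05,"ty":-0.3,"tz":12,"twist":0},{"fingers":120,"tx":-0.05,"ty":-0.3,"tz":14,"twist":0},{"fingers":120,"tx":-0.05,"ty":-0.3,"tz":14,"twist":0}]'
python3 - <<'E'
from h import *
s=ctrl.get_state()
im=ctrl.grab_frame("wrist");cv2.imwrite("pics/w4.png",im);np.savez("pics/w4.npz",q=s["orientation"],p=s["eef_pos"])
cv2.imwrite("pics/w4c.png",cv2.resize(im[70:250,170:350],None,fx=3.3,fy=3.3,interpolation=2))
E
```

```text
t: 15.1
eef_pos: [0.5544, 0.1832, 0.2585]
orientation: [0.002, 0.76, 0.649, 0.004]
contact_force: [-0.2, 0.8, -0.8]
gripper_width: 0.045
gripper_force: 0.0
```

View pics/w4c.png

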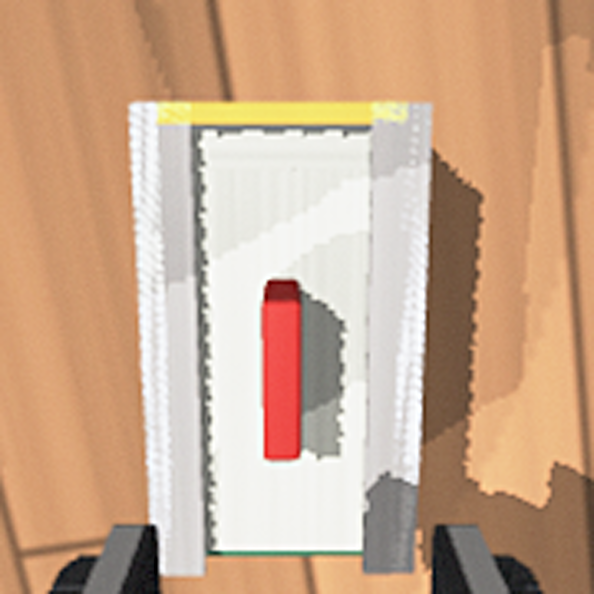

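The crop shows the plate in the slot with its rib up, rear edge at crop row 552, rail ends at row 574, yellow stop face at row 124. The dark strip at rows 124–133 is probably the stop's shadow, since the left lip casts a similar one. I check with numbers.

```bash
python3 - <<'E'
from h import *
d=np.load("pics/w4.npz");c=cam("wrist",dict(orientation=d["q"],eef_pos=d["p"]))
a=np.radians(81);u=np.array([np.cos(a),np.sin(a)]);n=np.array([-u[1],u[0]])
for l,z,p in(("stop face",.103,(290,124)),("shadow edge",.095,(290,133)),("plate rear",.095,(290,552)),("rail end L",.103,(185,576)),("rail end R",.103,(388,573)),("rib rear",.137,(282,460)),("rib front",.137,(282,300))):
    P=ray(c,np.array([p])/3.3+[170,70]-.35,z)[0,:2];print(l,(P@u*1000).round(1),(P@n*1000).round(1))
im=cv2.imread("pics/w4.png");print(im[104:114,258].tolist(), im[232:246,258].tolist())
E
```

```text
stop face 339.7 -520.2
shadow edge 336.9 -520.2
plate rear 190.6 -519.8
rail end L 185.4 -482.4
rail end R 186.1 -554.7
rib rear 241.7 -517.3
rib front 290.8 -517.6
[[107, 229, 244], [108, 230, 246], [106, 230, 249], [112, 193, 224], [117, 107, 103], [186, 195, 192], [246, 250, 250], [233, 238, 239], [232, 238, 237], [234, 240, 240]] [[240, 243, 243], [240, 243, 243], [240, 244, 244], [246, 248, 250], [239, 246, 248], [114, 149, 72], [110, 143, 153], [122, 169, 236], [121, 165, 225], [121, 168, 223], [121, 166, 224], [123, 170, 225], [122, 169, 225], [124, 168, 225]]
```

The plate is home within about 1 mm: rear edge 190.6 against 191.7 expected, rib centre 266.3 against 265.7. As insurance I give it a light nudge on the rear of the rib with closed fingers.

```bash
python3 -m crank '[{"fingers":255,"tx":-0.88,"ty":-4.8,"tz":0,"twist":0},{"fingers":255,"tx":-0.88,"ty":-4.8,"tz":0,"twist":0},{"fingers":255,"tx":-0.88,"ty":-4.8,"tz":0,"twist":0},{"fingers":255,"tx":-0.88,"ty":-4.8,"tz":-1,"twist":0},{"fingers":255,"tx":-0.88,"ty":-4.8,"tz":-5,"twist":0},{"fingers":255,"tx":-0.88,"ty":-4.8,"tz":-9,"twist":0},{"fingers":255,"tx":-0.88,"ty":-4.8,"tz":-12,"twist":0},{"fingers":255,"tx":-0.88,"ty":-4.8,"tz":-13.8,"twist":0},{"fingers":255,"tx":-0.88,"ty":-4.8,"tz":-14.3,"twist":0},{"fingers":255,"tx":-0.8,"ty":-4.3,"tz":-14.3,"twist":0},{"fingers":255,"tx":-0.75,"ty":-4,"tz":-14.3,"twist":0},{"fingers":255,"tx":-0.72,"ty":-3.8,"tz":-14.3,"twist":0},{"fingers":255,"tx":-0.69,"ty":-3.6,"tz":-14.3,"twist":0},{"fingers":255,"tx":-0.69,"ty":-3.6,"tz":-14.3,"twist":0}]'
```

```text
t: 16.55
eef_pos: [0.5453, 0.1466, 0.1113]
orientation: [0.001, 0.76, 0.649, 0.001]
contact_force: [-0.5, -0.1, -0.1]
gripper_width: -0.0001
gripper_force: 0.0
```

```bash
python3 -m crank '[{"fingers":255,"tx":0.03,"ty":0.15,"tz":0,"twist":0},{"fingers":255,"tx":0.05,"ty":0.3,"tz":0,"twist":0},{"fingers":255,"tx":0.07,"ty":0.45,"tz":0,"twist":0},{"fingers":255,"tx":0.1,"ty":0.6,"tz":0,"twist":0},{"fingers":255,"tx":0.1,"ty":0.6,"tz":0,"twist":0}]'
```

```text
t: 17.05
eef_pos: [0.5452, 0.147, 0.1111]
orientation: [0.005, 0.761, 0.648, -0.004]
contact_force: [-1.6, -14.8, 6.7]
gripper_width: 0.0002
gripper_force: 7.6
```

The rib doesn't give under 15 N, so the plate is fully home. Back off, lift clear and check.

```bash
python3 -m crank '[{"fingers":255,"tx":-0.1,"ty":-0.8,"tz":0,"twist":0},{"fingers":255,"tx":-0.2,"ty":-1.4,"tz":0,"twist":0},{"fingers":255,"tx":-0.2,"ty":-1.4,"tz":1,"twist":0},{"fingers":255,"tx":-0.2,"ty":-1.4,"tz":5,"twist":0},{"fingers":255,"tx":-0.2,"ty":-1.4,"tz":10,"twist":0},{"fingers":255,"tx":-0.2,"ty":-1.4,"tz":15,"twist":0},{"fingers":255,"tx":-0.2,"ty":-1.4,"tz":15,"twist":0},{"fingers":255,"tx":-0.2,"ty":-1.4,"tz":15,"twist":0}]'
python3 - <<'E'
from h import *
im=ctrl.grab_frame("wrist")
cv2.imwrite("pics/w5.png",im[50:290,130:400])
E
```

```text
t: 17.85
eef_pos: [0.5449, 0.1389, 0.263]
orientation: [0.001, 0.76, 0.649, 0.002]
contact_force: [0.5, 0.1, -0.5]
gripper_width: -0.0
gripper_force: 0.0
```

View pics/w5.png

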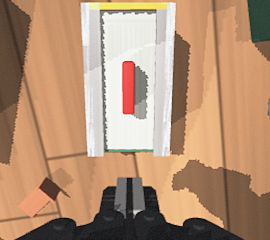

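The plate sits in the slot from the yellow stop at row 8 to its rear edge at row 150, with the rib at (128,88), and the gripper is clear of it. Handing in.

```bash
python3 -c "from rig import ctrl;print(ctrl.hand_in())"
```

```text
the job is handed in; nothing more can be done
None
```

I pressed both caps down to their stops, slid the cover in against the yellow end stop and let go of it, then handed the job in at about 18 s of the 58 s; I touched nothing else, and the hand-in returned no verdict.

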